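# Take the filter cassette out of the bench dust extractor

## Task

The little dust extractor on the bench is still running and its filter has to go to the gold refiner. Press the red key to stop the fan, let it come up, then press the yellow key to knock the dust off the filter; only one key at a time, and leave the green start key alone. Then pinch the cassette's two blue side catches together, draw the cassette straight up out of the machine, and finish while still holding it by the pinched catches, upright and still, with at least 4 cm of air between its underside and the top of the machine; do not disturb the brush, eyeglass, flux pot and dark tin standing around.

Things in the scene. Friction and masses are not known exactly. Their poses are not given: they have to be found in the camera images.
- extractor: Dust extractor, light grey box with dark deck, fixed to the bench: 130 (x) x 200 (y) x 100 mm high. Origin under its centre on the bench top; -x is its front, +y its left. Left on the deck, centred at x 0, y +40 mm, is the filter bay, an opening 72 (x) x 55 (y) mm in the 6 mm deck. Right: three keys in a row along x at y -62 mm (red at x -38, yellow 0, green +38 mm). Drawer and grille do not move.
- key_stop_top (a point): Centre of the top of the red stop key (white square on it), the one nearest the front, 22 mm square. At rest 110.5 mm above the bench, 8.5 mm above its panel. Spring key, pressed straight down: starts to move at 1.5 N, fully down after 5 mm at 5 N, comes up by itself.
- key_knock_top (a point): Centre of the top of the yellow filter-knocker key (dark block between small strokes on it), the middle one; same size, height and spring as the red key.
- key_start_top (a point): Centre of the top of the green start key (white triangle on it), farthest from the front; same size, height and spring. Not to be pressed.
- key_stop (a joint): Travel of the red key in m: 0 up, 0.005 down.
- key_knock (a joint): Travel of the yellow key in m: 0 up, 0.005 down.
- key_start (a joint): Travel of the green key in m: 0 up, 0.005 down.
- cassette_grip (a point): Where to pinch: centre of the filter cassette's head, midway between the two blue catches; seated, it is 24 mm above the deck (124 mm above the bench). Axes as the extractor's when seated; the fingers close along its y. The dark head is 52 (x) x 42 (y) mm and stands 36.5 mm above the deck; over the catches, in the middle of its long sides, it is 58 mm wide here and 61 mm at their tops.
- cassette: The loose cassette, 130 to 260 g: the head and, hanging 60 mm into the bay with 1.5 mm of play, the pleated filter in its frame; its flange, 84 (x) x 64 (y) x 2.5 mm, rests on the deck. Origin 24 mm below cassette_grip, level with the deck (100 mm above the bench) when seated, z up; its underside is 60 mm below the origin. It comes out straight up, once both catches are pinched.
- catch_left_pad (a point): Middle of the ridged outer face of the left (+y) blue catch, 24 mm above the deck. A catch is 14 mm wide (x), reaches 34 mm above the deck, leans outward and pivots at its lower end 50 mm below the deck; its barb holds under the edge of the deck. About 3 N here pinches it in.
- catch_right_pad (a point): Middle of the ridged outer face of the right (-y) blue catch, made the same way.
- catch_left (a joint): Swing of the left catch in rad: 0 at rest, leaning out and latched; 0.11 pinched in flush with the 42 mm wide head, where fingers bear on catch and head together and the barb clears the deck by 1.5 mm; stop at 0.135.
- catch_right (a joint): Swing of the right catch in rad, the same way.
- brush: Bench brush with wooden handle, 23x202x23 mm, lying behind the extractor to the left; origin under its middle. Leave it.
- eyeglass: Black eyeglass (loupe), 38 mm across, 32 mm high, standing to the right of the extractor; origin under its centre. Leave it.
- flux_pot: Small pot with white lid, 45 mm across, 25 mm high, standing to the right of the extractor; origin under its centre. Leave it.
- dark_tin: Dark tin, 58x87x30 mm, behind the extractor; origin under its centre. Leave it.

How it is judged:
By the outcome, as a careful person would: the job done as asked, in the order asked, and still so for the second after the job is handed in, while the arm keeps its last pose, push and grip.
It also fails if it takes over 48 s, if anything falls off the work surface, if the arm or the gripper's body presses on something with over 40 N, if the wrist force passes 120 N, or if a joint passes its speed limit or range.

## Robot

A 6-joint arm with a two-finger parallel gripper is mounted at the origin on a cart in front of the work surface, level with it; the furniture and walls round the work are solid. World frame = base frame: x ahead of the robot, y to its left, z up, the work surface at z = 0. Lengths are in mm, angles in rad, forces in N, time in s.
With the tool pointing down it reaches from about 400 to 925 mm from the base axis. Payload 12.5 kg.
Tool frame: the origin (TCP) lies midway between the tips of the shut fingers; the grasp point (between the pads) lies 19 mm behind it; z points along the fingers, y is the direction in which the jaws open and shut (so a half turn about z gives the same grasp; the last joint's range is limited). The gripper opens to 95 mm and grips with 3 to 60 N. Pads are 20 mm wide; open, the fingers measure 119 mm over their backs; the gripper's body (75 mm by 180 mm) begins 59 mm behind the grasp point.
Start: joints at [-1.27, 0.491, 1.559, -0, 1.092, -0.106], TCP at [247.319, -574.003, 214.661] pointing down, gripper open.
Joint ranges: [-3.1, 3.1], [-0.84, 2.19], [0.05, 2.79], [-1.13, 4.28], [0.06, 2.93], [-2.69, 2.69]. Speed limits (rad/s): [2.22, 2.22, 2.79, 3.14, 3.14, 3.14].

## Interface

Orientations are given as [roll, pitch, yaw] about the fixed x, y, z axes, in that order (R = Rz(yaw) Ry(pitch) Rx(roll)).
In Python, from cell import env, eyes, job_done, boxes_of, regions_of gives the robot as it stands.
- The arm moves only by the tool send_rows, never from a script. Its argument "plan" is text: rows parted by semicolons, each of 5 numbers parted by spaces: the shift along the tool's x, y, z in mm, then the turn about the tool's z in rad, then the finger opening in mm, from 0 to 95.1. In form: x y z roll gripper; .... A call has 1 to 8 rows; each row shifts and turns the pose as measured when the row begins, along the tool's axes as they then stand; what a row does not reach is not made up. A row lasts 1/10 s, in which the tool goes at most 50 mm and 8.59 degrees, less where a joint would pass 70% of its speed; a pose out of reach is approached as far as the arm can. A call with a gripper value outside its range is refused whole. The fingers move at their own pace and stop on an object; the grip force is fixed at half the most. Time passes only in rows, so rows that do not move let the fingers close. It gives the time, the measured TCP pose, the force and the opening at its end, in the units of the state.
- env.state(): the state, without advancing time (a new reading comes with each control period).
- eyes.read_camera(name): name is "side" or "top"; returns a dict with "image" (400x640x3 uint8, red, green, blue), "vertical_fov" (degrees; the focal length in pixels is half the picture's height over the tangent of half this angle, whatever the lens; pixels are square), "cx", "cy" (the principal point, pixels), "extrinsics" (4x4, takes a point from camera to world coordinates). Camera axes: x right, y up, looking along -z (the intrinsics and any distortion apply to the point x, -y, -z); pixel columns grow to the right and rows downward; lengths in mm; the calibration is good to about 2 mm. A picture is of the moment at which its call begins. There is no depth.
- job_done(): hands the job in, once; it reports no verdict.
Trained networks look in a picture, given as the dict that the camera call returned (one of the last four; its "shot" number tells which), for a name from the list of things; names that differ only in an ending like _2 or _b are one class to them, and where a whole thing is asked for, a point or a joint stands for the part that bears it (a point fixed in the world has none). Each returns a list of dicts, best first, with "confidence" (0 to 1); they miss things now and then, are a little off and sometimes report something else, mostly with a low value. They report only what shows in the picture. A call takes as long as a camera call.
- boxes_of(target, picture): "bbox" ([left, top, width, height] in pixels, round what is visible of it).
- regions_of(target, picture): "pixels" (400x640 bool, what is visible of it) and "bbox" ([left, top, width, height] in pixels, round what is visible of it).
The state is a dict: "t": time; "joints": joint angles; "qvel": joint speeds; "tau": joint torques, N m; "eef_pos": TCP position; "tcp_rot": TCP orientation; "ft_force": force on the tool from outside, world axes, zero at the start; "moment": the same for the moment, N m; "opening": opening from 0.0 (shut) to 1.0 (fully open).
Only numpy, scipy, OpenCV 4.12 (cv2) and the standard library are available. Lean on these libraries where they do the work, as an engineer would, in place of code of your own. Each camera call takes 0.05 s, during which the arm holds its last target.

## Working session

There is one attempt and no reset: what is moved stays moved. The work goes in short steps, Python scripts to look and compute and a tool call to move; the robot and the scene stay as the last step left them, time stands still between calls to the robot, and variables do not carry over. Pictures are saved under pics/ and viewed, and the job is handed in when it is done.

Besides the shell and the picture viewer there is one more tool, called after "Call:" as name(argument=value, ...) on one line, values as JSON. send_rows: Moves the arm, as the interface text tells. Its arguments: {"type":"object","properties":{"plan":{"type":"string"}},"required":["plan"]}

```bash
ls; mkdir -p pics; python3 - <<'E'
from cell import env, eyes, boxes_of, regions_of
import cv2
print(env.state())
for n in("side","top"):
    p=eyes.read_camera(n); cv2.imwrite(f"pics/{n}0.png",p["image"][:,:,::-1])
    print(n,p["vertical_fov"],p["cx"],p["cy"],p["extrinsics"],[k for k in p])
    for t in("extractor","key_stop_top","key_knock_top","key_start_top","cassette","catch_left_pad","catch_right_pad","brush","eyeglass","flux_pot","dark_tin"):
        print(t,[(b["bbox"],round(b["confidence"],2)) for b in boxes_of(t,p)[:2]])
E
```

```text
pics
{'t': 0.0, 'joints': array([-1.26960332e+00,  4.91553741e-01,  1.55944015e+00, -1.19667346e-05,
        1.09169246e+00, -1.05605628e-01]), 'qvel': array([ 0.00140881, -0.00035003, -0.00131176, -0.00055378, -0.00099684,
        0.00051173]), 'tau': array([ 1.45125647e-03, -6.12651014e+01, -2.58175439e+01,  6.92980131e-02,
        4.83199744e-02, -9.55431301e-05]), 'eef_pos': array([ 247.23856769, -573.76032873,  214.06856488]), 'tcp_rot': array([-3.14050393e+00, -1.04731694e-04,  4.06804101e-01]), 'ft_force': array([-0.19476286,  1.05278754,  0.14482569]), 'moment': array([ 0.02271414, -0.00567416,  0.0458662 ]), 'opening': 0.9990822693311792}
side 52.34764560967241 318.21125837598356 194.74956964624755 [[ 9.72320447e-01  1.61461061e-01 -1.68888350e-01  4.25330708e+02]
 [-2.33000812e-01  7.23936453e-01 -6.49327832e-01 -3.80109671e+02]
 [ 1.74232720e-02  6.70705851e-01  7.41518773e-01  8.07997734e+02]
 [ 0.00000000e+00  0.00000000e+00  0.00000000e+00  1.00000000e+00]] ['image', 'vertical_fov', 'cx', 'cy', 'extrinsics', 'shot']
extractor [([246.1, 176.2, 59.9, 90.3], 0.62), ([253.0
[... 694 characters left out ...]
794e+02]
 [ 0.00000000e+00  0.00000000e+00  0.00000000e+00  1.00000000e+00]] ['image', 'vertical_fov', 'cx', 'cy', 'extrinsics', 'shot']
extractor [([264.8, 203.2, 93.3, 71.6], 0.66)]
key_stop_top [([333.9, 253.9, 9.7, 11.0], 0.6), ([276.6, 213.7, 36.4, 41.4], 0.18)]
key_knock_top [([331.1, 237.5, 11.9, 10.0], 0.61), ([338.8, 222.5, 9.7, 5.4], 0.43)]
key_start_top [([342.2, 225.3, 3.6, 7.8], 0.61)]
cassette [([274.3, 213.3, 35.0, 44.0], 0.8)]
catch_left_pad []
catch_right_pad []
brush [([228.6, 132.2, 57.5, 59.5], 0.57)]
eyeglass [([383.9, 250.0, 14.3, 15.9], 0.57)]
flux_pot [([379.9, 218.3, 17.9, 18.5], 0.82)]
dark_tin [([349.2, 132.7, 35.2, 25.6], 0.62), ([226.1, 130.8, 59.7, 60.5], 0.34)]
```

```bash
python3 - <<'E'
import cv2
a=cv2.imread("pics/side0.png")[140:320,210:430];b=cv2.imread("pics/top0.png")[120:290,210:420]
cv2.imwrite("pics/sz.png",cv2.resize(a,None,fx=3.6,fy=3.3,interpolation=cv2.INTER_CUBIC)) 
cv2.imwrite("pics/tz.png",cv2.resize(b,None,fx=3.5,fy=3.5,interpolation=cv2.INTER_CUBIC))
E
```

```text
(no output)
```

View pics/side0.png

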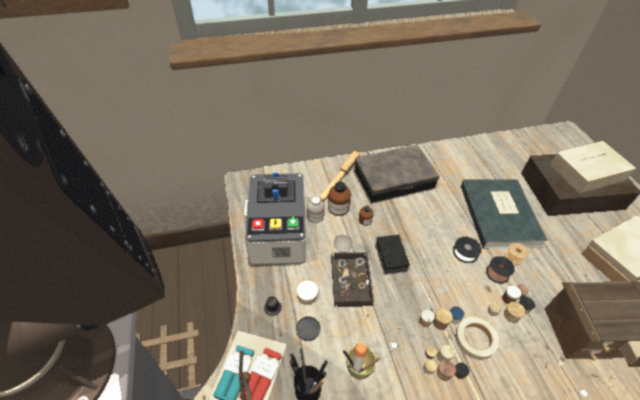

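View pics/top0.png

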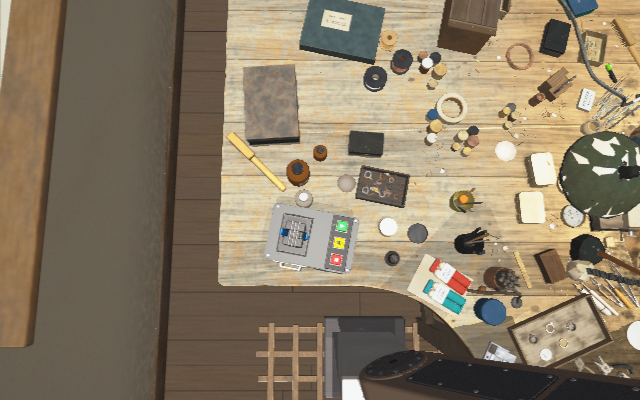

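View pics/sz.png

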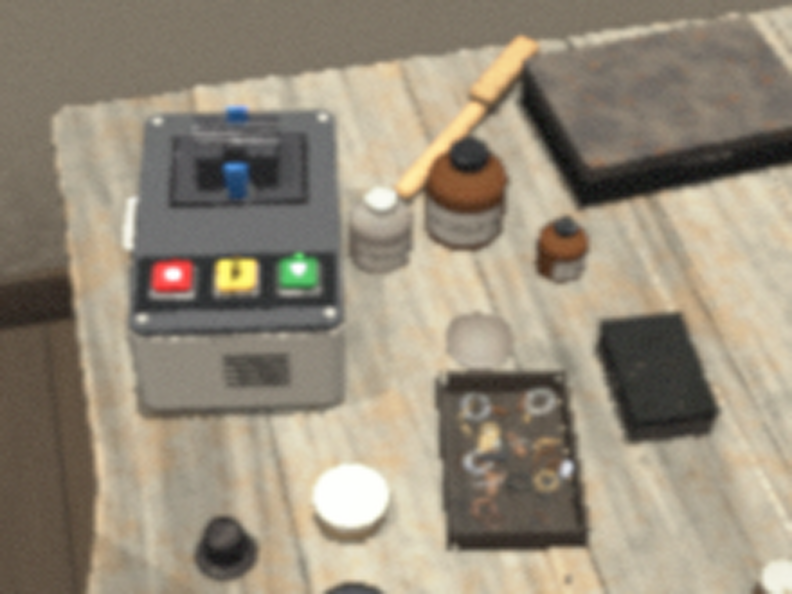

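View pics/tz.png

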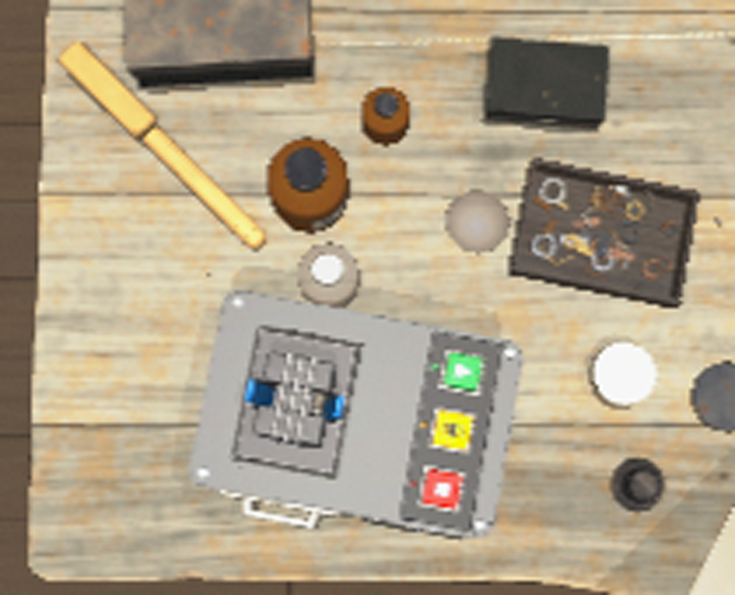

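```bash
cat > h.py <<'E'
import numpy as np, cv2
from scipy.optimize import least_squares
def cam(p):
    f=200/np.tan(np.radians(p["vertical_fov"]/2)); return f,p["cx"],p["cy"],np.array(p["extrinsics"])
def proj(c,P):
    f,cx,cy,E=c; q=(np.atleast_2d(P)-E[:3,3])@E[:3,:3]
    return np.c_[cx+f*q[:,0]/-q[:,2],cy-f*q[:,1]/-q[:,2]]
def back(c,uv,z):
    f,cx,cy,E=c; d=E[:3,:3]@np.array([(uv[0]-cx)/f,-(uv[1]-cy)/f,-1]); o=E[:3,3]
    return o+d*(z-o[2])/d[2]
def blobs(img,roi):
    x0,y0,x1,y1=roi; h=cv2.cvtColor(img[y0:y1,x0:x1],cv2.COLOR_RGB2HSV); H,S,V=[h[:,:,i].astype(int) for i in range(3)]
    o={}
    for n,m in dict(red=((H<8)|(H>172))&(S>150)&(V>120),yel=(abs(H-27)<6)&(S>170)&(V>150),grn=(abs(H-65)<15)&(S>120)&(V>100),blue=(abs(H-107)<14)&(S>130)&(V>60)).items():
        k,l,s,c=cv2.connectedComponentsWithStats(m.astype(np.uint8))
        o[n]=[(s[i].tolist(),np.round(c[i]+[x0,y0],1).tolist(),np.round(s[i][:2]+[x0,y0]+(s[i][2:4]-1)/2,1).tolist()) for i in range(1,k) if s[i][4]>=6]
    return o
E
python3 - <<'E'
from h import *
from cell import env, eyes
for n,roi in(("top",(255,195,365,280)),("side",(235,165,315,270))):
    p=eyes.read_camera(n);c=cam(p);b=blobs(p["image"],roi)
    print(n)
    for k,v in b.items():
        for s,ce,bc in v: print(k,s,ce,bc,back(c,ce,{"blue":134}.get(k,110.5)).round(1))
E
```

```text
top
red [76, 59, 10, 11, 67] [335.8, 259.2] [335.5, 259.0] [437.9 180.9 110.5]
yel [79, 42, 11, 11, 72] [338.9, 242.5] [339.0, 242.0] [474.8 173.9 110.5]
grn [82, 26, 10, 11, 67] [342.0, 225.8] [341.5, 226.0] [512.1 166.7 110.5]
blue [25, 33, 8, 8, 45] [283.5, 232.1] [283.5, 231.5] [496.2 295.9 134. ]
blue [48, 38, 5, 7, 30] [305.1, 236.3] [305.0, 236.0] [487.2 248.9 134. ]
side
red [17, 54, 11, 9, 63] [257.2, 223.1] [257.0, 223.0] [435.8 178.9 110.5]
grn [53, 52, 9, 10, 54] [292.0, 222.3] [292.0, 221.5] [509.7 164.5 110.5]
blue [39, 8, 4, 4, 14] [275.3, 174.5] [275.5, 174.5] [495.9 293.8 134. ]
blue [37, 24, 7, 11, 63] [275.1, 193.3] [275.0, 194.0] [485.8 235.3 134. ]
```

Call:
send_rows(plan="0 0 -15 0.149 0; 0 0 -10 0.149 0; 0 0 0 0.149 0; 0 0 0 0.149 0; 0 0 0 0 0")

```text
t: 1.8
eef_pos: [247.3, -573.9, 240.6]
tcp_rot: [-3.141, 0.0, -0.201]
ft_force: [-0.1, 0.3, 0.5]
opening: 0.636
```

```bash
cat > go.py <<'E'
import sys,numpy as np
from cell import env
s=env.state();p=s["eef_pos"];r=s["tcp_rot"]
from scipy.spatial.transform import Rotation as R
M=R.from_euler("xyz",r).as_matrix()
print("t",s["t"],"pos",p.round(1),"rot",np.round(r,3),"j",s["joints"].round(2),"F",s["ft_force"].round(1),"open",round(s["opening"],3))
a=list(map(float,sys.argv[1:]))
while a:
    t=np.array(a[:3]);a=a[3:];d=M.T@(t-p);print(t,"delta tool",d.round(1),"n",round(np.linalg.norm(d)/50,1));p=t
E
python3 go.py 410 -200 220 438 181 220
```

```text
t 1.8 pos [ 247.3 -573.9  240.6] rot [-3.141  0.    -0.201] j [-1.27  0.47  1.53  0.    1.15  0.5 ] F [-0.1  0.3  0.5] open 0.636
[ 410. -200.  220.] delta tool [  84.9 -398.9   20.7] n 8.2
[438. 181. 220.] delta tool [-4.850e+01 -3.789e+02  1.000e-01] n 7.6
```

Call:
send_rows(plan="10.5 -48 0 0 0; 10.5 -48 0 0 0; 10.5 -48 0 0 0; 10.5 -48 0 0 0; 10.5 -48 0 0 0; 10.5 -48 0 0 0; 10.5 -48 0 0 0; 10.5 -48 0 0 0")

```text
t: 2.6
eef_pos: [396.0, -224.6, 240.4]
tcp_rot: [3.093, -0.005, -0.174]
ft_force: [1.2, -0.6, 0.3]
opening: 0.564
```

```bash
python3 go.py 438 181 200
```

```text
t 2.6 pos [ 396.  -224.6  240.4] rot [ 3.093 -0.005 -0.174] j [-0.64  0.21  1.93 -0.05  0.97  1.14] F [ 1.2 -0.6  0.3] open 0.564
[438. 181. 200.] delta tool [ -29.  -408.2   20.5] n 8.2
```

Call:
send_rows(plan="-3.5 -48 1 0 0; -3.5 -48 1 0 0; -3.5 -48 1 0 0; -3.5 -48 1 0 0; -3.5 -48 1 0 0; -3.5 -48 1 0 0; -3.5 -48 1 0 0; 0 0 0 0 0")

```text
t: 3.4
eef_pos: [425.1, 127.9, 217.1]
tcp_rot: [3.093, -0.008, -0.129]
ft_force: [0.0, -0.4, -0.1]
opening: 0.004
```

```bash
python3 go.py 438 181 200
```

```text
t 3.4 pos [425.1 127.9 217.1] rot [ 3.093 -0.008 -0.129] j [ 0.17  0.24  1.97 -0.06  0.94  1.91] F [ 0.  -0.4 -0.1] open 0.004
[438. 181. 200.] delta tool [  5.9 -55.1  14.5] n 1.1
```

Call:
send_rows(plan="0 48 0 0 0; 0 48 0 0 0; 0 48 0 0 0; 0 0 0 0 0; 0 0 0 0 0")

```text
t: 3.9
eef_pos: [406.9, -18.5, 224.2]
tcp_rot: [3.092, -0.007, -0.101]
ft_force: [0.2, -0.0, -0.4]
opening: 0.003
```

```bash
python3 go.py 438 181 200
```

```text
t 3.9 pos [406.9 -18.5 224.2] rot [ 3.092 -0.007 -0.101] j [-0.18  0.17  2.04 -0.06  0.92  1.53] F [ 0.2 -0.  -0.4] open 0.003
[438. 181. 200.] delta tool [  10.6 -202.6   14.3] n 4.1
```

```bash
python3 - <<'E'
from cell import env, eyes
import cv2
for n in("side","top"):
    p=eyes.read_camera(n); cv2.imwrite(f"pics/{n}1.png",p["image"][:,:,::-1])
E
```

```text
(no output)
```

View pics/side1.png

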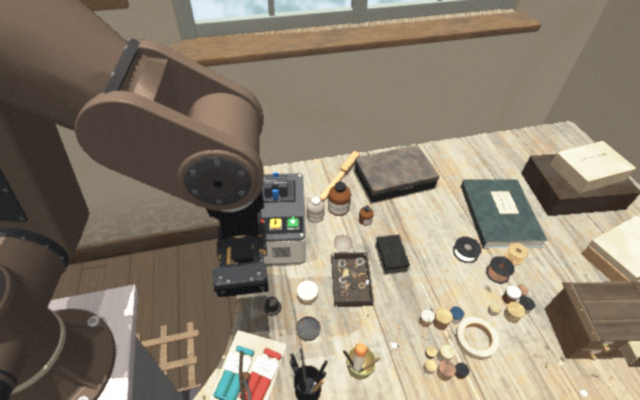

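View pics/top1.png

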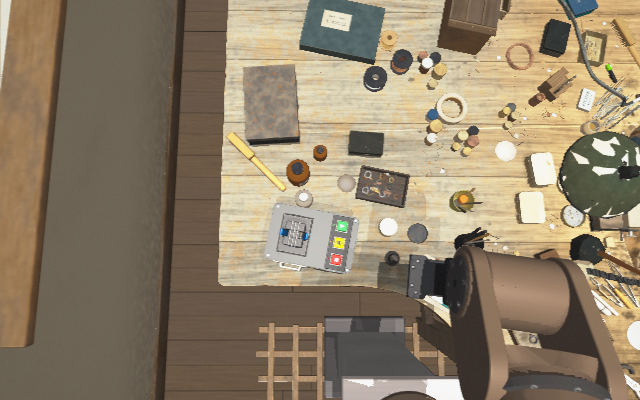

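Call:
send_rows(plan="2 -45 0 0.09 0; 2 -45 0 0 0")

```text
t: 4.2
eef_pos: [424.4, 70.9, 220.0]
tcp_rot: [3.093, -0.013, -0.195]
ft_force: [1.1, -0.9, 1.0]
opening: 0.01
```

Call:
send_rows(plan="0 0 0 0 0")

```text
t: 4.3
eef_pos: [424.9, 75.2, 219.7]
tcp_rot: [3.094, -0.013, -0.189]
ft_force: [-0.1, 0.8, -0.3]
opening: 0.005
```

Call:
send_rows(plan="0 0 0 0 0; 0 0 0 0 0")

```text
t: 4.5
eef_pos: [424.3, 77.1, 219.4]
tcp_rot: [3.093, -0.012, -0.181]
ft_force: [0.1, -0.1, 0.4]
opening: 0.003
```

Call:
send_rows(plan="0 0 -48 0 0; 0 0 -48 0 0; 0 0 0 0 0")

```text
t: 4.8
eef_pos: [423.1, 80.6, 317.8]
tcp_rot: [3.092, -0.008, -0.181]
ft_force: [0.8, -0.1, -1.3]
opening: 0.003
```

Call:
send_rows(plan="0 0 48 0 0; 0 0 48 0 0; 0 0 0 0 0")

```text
t: 5.1
eef_pos: [423.7, 73.8, 222.0]
tcp_rot: [3.094, -0.015, -0.182]
ft_force: [-0.7, -0.2, -0.4]
opening: 0.008
```

Call:
send_rows(plan="0 -48 0 0 0; 0 48 0 0 0; 0 -48 0 0 0; 0 48 0 0 0; 0 0 0 0 0")

```text
t: 5.6
eef_pos: [425.2, 80.7, 228.2]
tcp_rot: [3.094, -0.017, -0.164]
ft_force: [-0.5, -0.7, 0.4]
opening: 0.006
```

Call:
send_rows(plan="0 0 0 0.149 0; 0 0 0 0.149 0; 0 0 0 -0.149 0; 0 0 0 -0.149 0; 0 0 0 0 0")

```text
t: 6.1
eef_pos: [427.2, 79.5, 236.7]
tcp_rot: [3.096, -0.023, -0.181]
ft_force: [-0.3, -0.3, 0.3]
opening: 0.004
```

Call:
send_rows(plan="48 0 0 0 0; 48 0 0 0 0; -48 0 0 0 0; -48 0 0 0 0; 0 0 0 0 0")

```text
t: 6.6
eef_pos: [433.6, 78.8, 238.4]
tcp_rot: [3.096, -0.023, -0.205]
ft_force: [-0.3, -0.3, -0.6]
opening: 0.005
```

```bash
python3 go.py 437 181 150
```

```text
t 6.6 pos [433.6  78.8 238.4] rot [ 3.096 -0.023 -0.205] j [ 0.06  0.2   1.96 -0.06  0.98  1.87] F [-0.3 -0.3 -0.6] open 0.005
[437. 181. 150.] delta tool [ -19.5 -104.7   83.2] n 2.7
```

Call:
send_rows(plan="-5 -26 20 -0.01 0; -5 -26 20 -0.01 0; -5 -26 20 0 0; -4 -24 18 0 0; 0 0 0 0 0")

```text
t: 7.1
eef_pos: [440.7, 181.1, 158.7]
tcp_rot: [3.099, -0.032, -0.207]
ft_force: [0.2, -0.7, 0.0]
opening: 0.006
```

```bash
python3 go.py 437 181 120
```

```text
t 7.1 pos [440.7 181.1 158.7] rot [ 3.099 -0.032 -0.207] j [ 0.28  0.36  1.98 -0.07  0.8   2.11] F [ 0.2 -0.7  0. ] open 0.006
[437. 181. 120.] delta tool [-4.8 -0.8 38.6] n 0.8
```

Call:
send_rows(plan="-1 0 8 -0.004 0; -1 0 8 -0.004 0; -1 0 8 -0.004 0; -1 0 8 -0.004 0; 0 0 0 0 0")

```text
t: 7.6
eef_pos: [439.2, 178.1, 126.9]
tcp_rot: [3.099, -0.034, -0.197]
ft_force: [-0.5, -0.2, 0.5]
opening: 0.007
```

```bash
python3 go.py 437 181 112; python3 - <<'E'
from cell import env, eyes
import cv2
for n in("side","top"):
    p=eyes.read_camera(n); cv2.imwrite(f"pics/{n}2.png",cv2.resize(p["image"][160:300,200:380,::-1],None,fx=4,fy=4,interpolation=cv2.INTER_CUBIC))
E
```

```text
t 7.6 pos [439.2 178.1 126.9] rot [ 3.099 -0.034 -0.197] j [ 0.28  0.4   2.02 -0.08  0.71  2.11] F [-0.5 -0.2  0.5] open 0.007
[437. 181. 112.] delta tool [-3.2 -3.  14.7] n 0.3
```

View pics/side2.png

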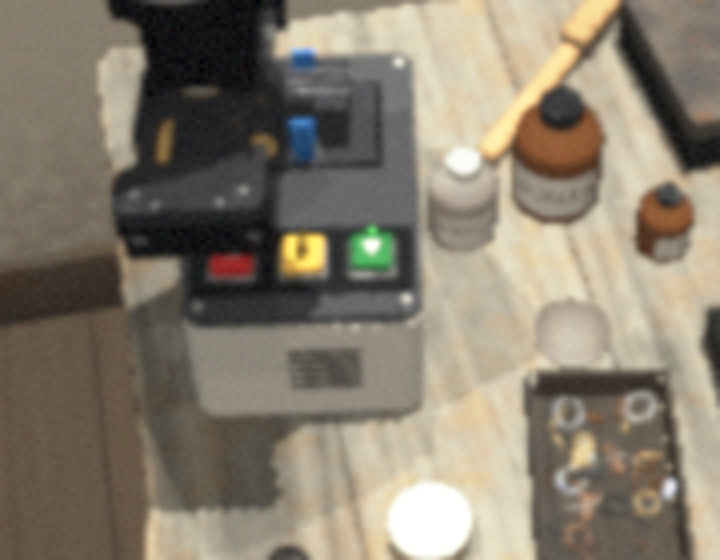

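View pics/top2.png

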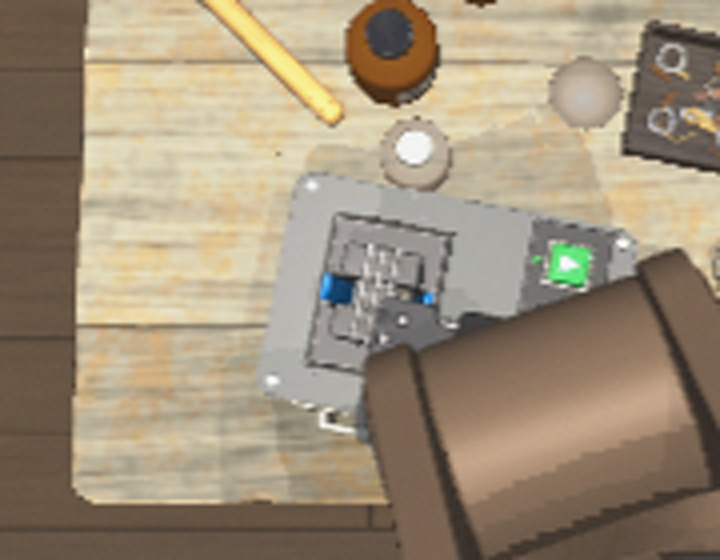

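Call:
send_rows(plan="-1 -1 4 0 0; -1 -1 4 0 0; -1 -1 4 0 0; 0 0 1 0 0; 0 0 0 0 0")

```text
t: 8.2
eef_pos: [437.8, 181.7, 114.0]
tcp_rot: [3.101, -0.036, -0.197]
ft_force: [-0.1, -0.5, -0.4]
opening: 0.007
```

Call:
send_rows(plan="0 0 2 0 0; 0 0 1 0 0")

```text
t: 8.4
eef_pos: [438.0, 181.6, 110.9]
tcp_rot: [3.101, -0.037, -0.197]
ft_force: [-1.1, -0.5, 1.4]
opening: 0.003
```

```bash
python3 go.py 437 181 105
```

```text
t 8.4 pos [438.  181.6 110.9] rot [ 3.101 -0.037 -0.197] j [ 0.28  0.43  2.04 -0.09  0.66  2.12] F [-1.1 -0.5  1.4] open 0.003
[437. 181. 105.] delta tool [-1.   0.6  5.9] n 0.1
```

Call:
send_rows(plan="0 0 2 0 0; 0 0 2 0 0; 0 0 1 0 0")

```text
t: 8.7
eef_pos: [438.0, 181.6, 106.0]
tcp_rot: [3.101, -0.037, -0.197]
ft_force: [-1.9, 1.2, 7.4]
opening: 0.002
```

Call:
send_rows(plan="0 0 1.5 0 0")

```text
t: 8.8
eef_pos: [438.1, 181.6, 105.3]
tcp_rot: [3.101, -0.037, -0.197]
ft_force: [-10.0, 1.1, 36.5]
opening: 0.009
```

Call:
send_rows(plan="0 0 1.5 0 0")

```text
t: 8.9
eef_pos: [438.1, 181.6, 105.3]
tcp_rot: [3.102, -0.038, -0.197]
ft_force: [-10.5, -0.7, 36.8]
opening: 0.001
```

Call:
send_rows(plan="0 0 -4 0 0; 0 0 -7 0 0; 0 0 -8 0 0; 0 0 0 0 0; 0 0 0 0 0; 0 0 0 0 0")

```text
t: 9.5
eef_pos: [437.9, 182.4, 125.9]
tcp_rot: [3.102, -0.04, -0.197]
ft_force: [1.4, -0.6, -0.3]
opening: 0.004
```

```bash
python3 go.py 475.2 174.2 124; python3 - <<'E'
from cell import env, eyes
import cv2
p=eyes.read_camera("side"); cv2.imwrite(f"pics/side3.png",cv2.resize(p["image"][160:300,200:380,::-1],None,fx=4,fy=4,interpolation=cv2.INTER_CUBIC))
E
```

```text
t 9.5 pos [437.9 182.4 125.9] rot [ 3.102 -0.04  -0.197] j [ 0.29  0.4   2.02 -0.08  0.7   2.12] F [ 1.4 -0.6 -0.3] open 0.004
[475.2 174.2 124. ] delta tool [38.1  0.6  3.5] n 0.8
```

View pics/side3.png

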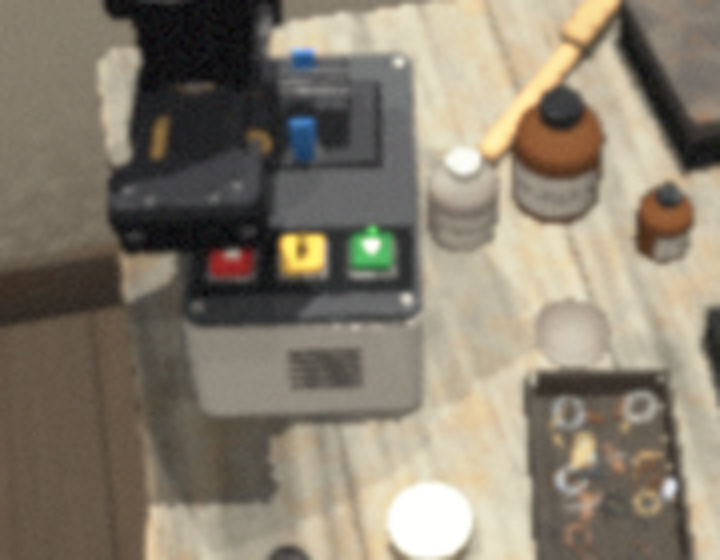

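Call:
send_rows(plan="13 0 1 0 0; 13 0 1 0 0; 11 0 1 0 0; 0 0 0 0 0")

```text
t: 9.95
eef_pos: [478.1, 174.2, 123.5]
tcp_rot: [3.102, -0.039, -0.197]
ft_force: [1.0, 0.6, 0.0]
opening: 0.005
```

```bash
python3 go.py 475.2 174.2 113
```

```text
t 9.95 pos [478.1 174.2 123.5] rot [ 3.102 -0.039 -0.197] j [ 0.25  0.45  1.95 -0.08  0.73  2.08] F [1.  0.6 0. ] open 0.005
[475.2 174.2 113. ] delta tool [-3.2  0.2 10.4] n 0.2
```

Call:
send_rows(plan="-1.5 0 4 0 0; -1.5 0 4 0 0; 0 0 2 0 0; 0 0 2 0 0; 0 0 2 0 0; 0 0 1 0 0")

```text
t: 10.55
eef_pos: [475.0, 174.0, 107.0]
tcp_rot: [3.102, -0.039, -0.197]
ft_force: [-1.1, 0.4, 4.4]
opening: 0.005
```

Call:
send_rows(plan="0 0 1 0 0")

```text
t: 10.65
eef_pos: [475.0, 174.0, 106.2]
tcp_rot: [3.102, -0.039, -0.197]
ft_force: [-0.7, -0.6, 5.2]
opening: 0.004
```

Call:
send_rows(plan="0 0 1.5 0 0")

```text
t: 10.75
eef_pos: [475.1, 174.0, 105.5]
tcp_rot: [3.102, -0.039, -0.197]
ft_force: [-7.7, 0.2, 28.2]
opening: 0.003
```

Call:
send_rows(plan="0 0 1 0 0")

```text
t: 10.85
eef_pos: [475.1, 174.0, 105.6]
tcp_rot: [3.102, -0.04, -0.197]
ft_force: [-5.9, -2.3, 22.8]
opening: 0.004
```

Call:
send_rows(plan="0 0 -4 0 0; 0 0 -10 0 0; 0 0 -45 0 0; 0 0 -45 0 0; 0 0 0 0 95; 0 0 0 0 95")

```text
t: 11.45
eef_pos: [470.8, 179.0, 214.2]
tcp_rot: [3.102, -0.039, -0.197]
ft_force: [-0.6, 0.4, 0.1]
opening: 0.121
```

```bash
cat > fit.py <<'E'
from h import *
img=cv2.imread("pics/top0.png")
from cell import eyes
p=eyes.read_camera("top");c=cam(p)
g=cv2.cvtColor(img,cv2.COLOR_BGR2GRAY).astype(np.float32)
g=cv2.GaussianBlur(g,(0,0),0.8)
def edge(P0,ex,hw,half,n=9):  # sample across edge direction ex
    pass
# edges of deck at z=100 (box), flange at z=102.5 , measure position of strongest gradient along normals
def world(pose,l): 
    x,y,a=pose;ca,sa=np.cos(a),np.sin(a);l=np.atleast_2d(l);return np.c_[x+ca*l[:,0]-sa*l[:,1],y+sa*l[:,0]+ca*l[:,1],l[:,2]]
pose=(486.7,234.8,-0.190)
def scan(name,pt,nrm,tan,z,ts,span=9):
    off=np.arange(-span,span+.1,.25);acc=[]
    for t in ts:
        l=np.array([np.r_[np.array(pt)+np.array(nrm)*o+np.array(tan)*t,z] for o in off])
        uv=proj(c,world(pose,l)).astype(np.float32)
        acc.append(cv2.remap(g,uv[:,0].reshape(1,-1),uv[:,1].reshape(1,-1),cv2.INTER_CUBIC)[0])
    m=np.median(acc,0);d=np.gradient(m,.25)
    k=[i for i in range(1,len(d)-1) if abs(d[i])>abs(d[i-1]) and abs(d[i])>=abs(d[i+1]) and abs(d[i])>4]
    print(name,[(off[i],round(float(d[i]),1)) for i in k])
T=np.arange(-75,76,10);S=np.arange(-50,51,10)
scan("deck +y",(0,100),(0,1),(1,0),100,S);scan("deck -y",(0,-100),(0,1),(1,0),100,S)
scan("deck -x",(-65,0),(1,0),(0,1),100,np.r_[-75:-20:8,70:85:5]);scan("deck +x",(65,0),(1,0),(0,1),100,np.r_[-75:80:10])
F=np.r_[-34:-14:3,14:35:3]
scan("fl +y",(0,72),(0,1),(1,0),102.5,F);scan("fl -y",(0,8),(0,1),(1,0),102.5,F)
scan("fl -x",(-42,40),(1,0),(0,1),102.5,np.r_[-26:27:4]);scan("fl +x",(42,40),(1,0),(0,1),102.5,np.r_[-26:27:4])
H=np.r_[-22:-9:3,10:23:3]
scan("hd +y",(0,61),(0,1),(1,0),136.5,H);scan("hd -y",(0,19),(0,1),(1,0),136.5,H)
scan("hd -x",(-26,40),(1,0),(0,1),136.5,np.r_[-16:17:3]);scan("hd +x",(26,40),(1,0),(0,1),136.5,np.r_[-16:17:3])
E
python3 fit.py; python3 go.py 494.2 274 170
```

```text
deck +y [(np.float64(1.0), 4.7)]
deck -y []
deck -x [(np.float64(-6.5), -8.1), (np.float64(-5.0), -4.6), (np.float64(-3.75), -12.6), (np.float64(-2.25), -15.0), (np.float64(-0.25), 13.6), (np.float64(1.0), 7.2), (np.float64(1.75), 7.3), (np.float64(4.0), -6.6), (np.float64(4.5), -6.6)]
deck +x [(np.float64(-3.0), -4.5), (np.float64(-2.25), -4.3), (np.float64(-1.0), 4.9)]
fl +y [(np.float64(-7.0), 5.0), (np.float64(-6.25), 5.1), (np.float64(-2.5), -5.1), (np.float64(-1.0), -4.7), (np.float64(2.5), 10.9), (np.float64(3.25), 10.9), (np.float64(3.75), 11.0)]
fl -y [(np.float64(-3.0), -12.9), (np.float64(-2.5), -11.9), (np.float64(0.75), 9.0), (np.float64(2.0), 9.1), (np.float64(7.5), -8.5)]
fl -x [(np.float64(-4.25), -14.3), (np.float64(-3.5), -15.2), (np.float64(-2.75), -13.5), (np.float64(0.5), 10.2), (np.float64(2.0), 6.6)]
fl +x [(np.float64(-2.5), -11.3), (np.float64(-2.0), -10.8), (np.float64(0.5), 9.8), (np.float64(2.0), 15.2), (np.float64(2.75), 14.1)]
hd +y [(np.float64(-3.0), -5.8), (np.float64(-2.25), -4.9), (np.float64(1.0), 5.9), (np.float64(1.5), 6.0), (np.float64(6.0), -5.4)]
hd -y [(np.float64(-5.75), -8.8), (np.float64(-5.25), -8.7), (np.float64(-3.75), -16.6), (np.float64(-2.5), -12.8), (np.float64(1.25), 16.4), (np.float64(3.0), 13.0)]
hd -x [(np.float64(-3.75), -16.7), (np.float64(-3.0), -15.1), (np.float64(-1.75), -8.6), (np.float64(0.0), 11.1), (np.float64(1.0), 15.3), (np.float64(1.75), 16.0)]
hd +x [(np.float64(-7.0), 4.9), (np.float64(-5.75), -5.4), (np.float64(-2.0), -11.6), (np.float64(1.25), 4.9)]
t 11.5 pos [471.  179.1 214.2] rot [ 3.102 -0.039 -0.197] j [ 0.26  0.32  1.86 -0.06  0.95  2.07] F [-0.7  0.7  1.3] open 0.163
[494.2 274.  170. ] delta tool [  2.5 -99.3  40.4] n 2.1
```

Call:
send_rows(plan="1 -26 8 -0.003 95; 1 -26 8 -0.003 95; 1 -26 8 0 95; 0 -20 8 0 95; 0 0 0 0 95; 0 0 0 0 95")

```text
t: 12.1
eef_pos: [492.2, 274.5, 170.1]
tcp_rot: [3.095, -0.029, -0.192]
ft_force: [0.1, -0.8, 0.2]
opening: 0.663
```

```bash
python3 go.py 493.2 274 150
```

```text
t 12.1 pos [492.2 274.5 170.1] rot [ 3.095 -0.029 -0.192] j [ 0.42  0.46  1.76 -0.07  0.93  2.22] F [ 0.1 -0.8  0.2] open 0.663
[493.2 274.  150. ] delta tool [ 0.5 -0.6 20.1] n 0.4
```

Call:
send_rows(plan="0 0 3 0 95; 0 0 3 0 95; 0 0 3 0 95; 0 0 3 0 95; 0 0 3 0 95; 0 0 0 0 95")

```text
t: 12.7
eef_pos: [492.1, 270.7, 154.1]
tcp_rot: [3.095, -0.029, -0.195]
ft_force: [-0.2, 0.3, -0.5]
opening: 0.999
```

```bash
python3 go.py 493.2 274 106; python3 - <<'E'
from cell import env, eyes
import cv2
for n in("side","top"):
    p=eyes.read_camera(n); cv2.imwrite(f"pics/{n}4.png",cv2.resize(p["image"][140:280,200:380,::-1],None,fx=4,fy=4,interpolation=cv2.INTER_CUBIC))
E
```

```text
t 12.7 pos [492.1 270.7 154.1] rot [ 3.095 -0.029 -0.195] j [ 0.41  0.48  1.78 -0.07  0.89  2.22] F [-0.2  0.3 -0.5] open 0.999
[493.2 274.  106. ] delta tool [-1.  -5.7 47.9] n 1.0
```

View pics/side4.png

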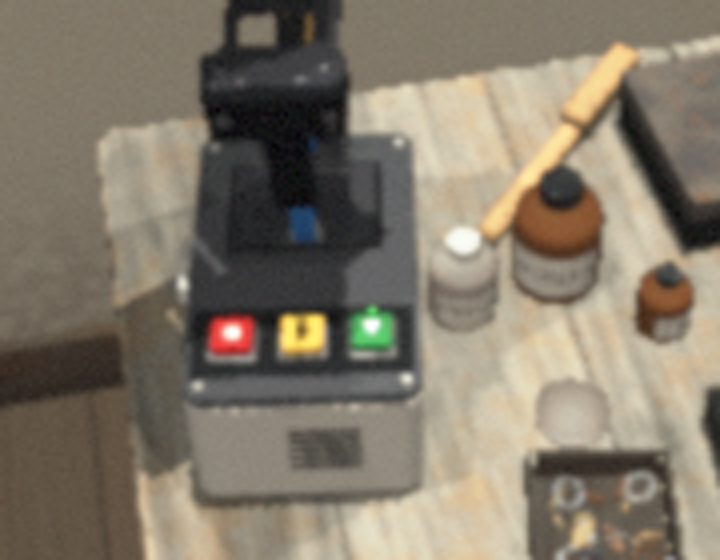

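View pics/top4.png

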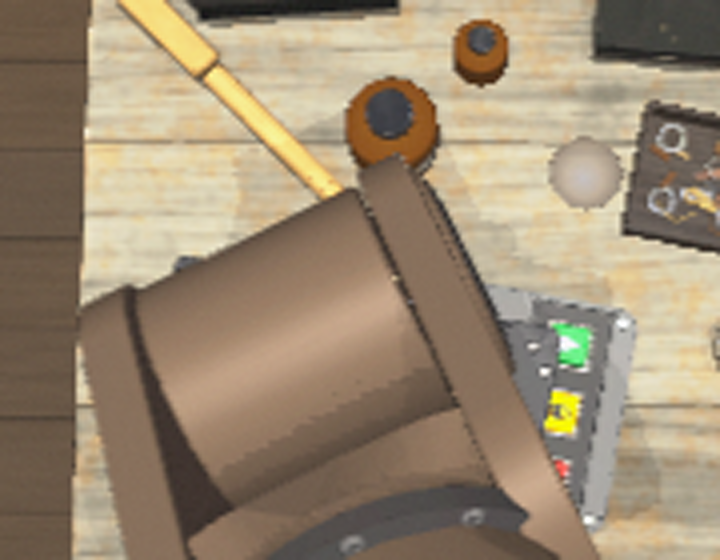

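Call:
send_rows(plan="0 -1 8 0 95; 0 -1 8 0 95; 0 -1 8 0 95; 0 -1 8 0 95; 0 0 0 0 95")

```text
t: 13.3
eef_pos: [493.7, 273.5, 119.3]
tcp_rot: [3.095, -0.029, -0.194]
ft_force: [-0.8, -0.7, -0.5]
opening: 0.998
```

```bash
python3 go.py 493.2 274 106.5
```

```text
t 13.3 pos [493.7 273.5 119.3] rot [ 3.095 -0.029 -0.194] j [ 0.42  0.52  1.8  -0.08  0.82  2.23] F [-0.8 -0.7 -0.5] open 0.998
[493.2 274.  106.5] delta tool [-0.9 -1.  12.7] n 0.3
```

Call:
send_rows(plan="-0.5 -0.5 4 0 95; 0 -0.5 4 0 95; 0 0 3 0 95; 0 0 1 0 95; 0 0 0 0 95")

```text
t: 13.8
eef_pos: [493.7, 274.1, 106.1]
tcp_rot: [3.095, -0.029, -0.194]
ft_force: [0.1, 0.1, -0.6]
opening: 0.998
```

```bash
python3 go.py 493.2 274 106.5; python3 - <<'E'
from cell import env, eyes
import cv2
p=eyes.read_camera("side"); cv2.imwrite(f"pics/side5.png",cv2.resize(p["image"][150:240,220:340,::-1],None,fx=6,fy=6,interpolation=cv2.INTER_CUBIC))
E
```

```text
t 13.8 pos [493.7 274.1 106.1] rot [ 3.095 -0.029 -0.194] j [ 0.42  0.54  1.81 -0.08  0.79  2.24] F [ 0.1  0.1 -0.6] open 0.998
[493.2 274.  106.5] delta tool [-0.4  0.2 -0.4] n 0.0
```

View pics/side5.png

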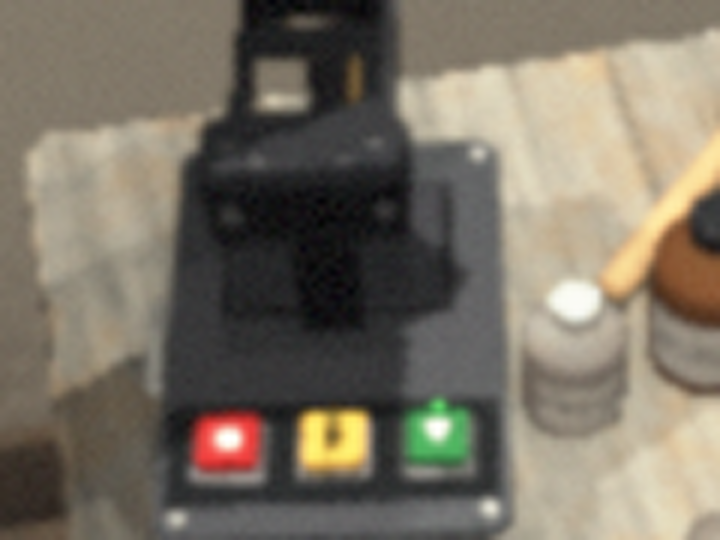

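Call:
send_rows(plan="0 0 0 0 66; 0 0 0 0 60; 0 0 0 0 56; 0 0 0 0 54; 0 0 0 0 52; 0 0 0 0 50")

```text
t: 14.45
eef_pos: [493.9, 274.1, 106.9]
tcp_rot: [3.095, -0.03, -0.194]
ft_force: [-0.5, -1.1, 2.1]
opening: 0.557
```

Call:
send_rows(plan="0 0 0 0 46; 0 0 0 0 42; 0 0 0 0 38; 0 0 0 0 30")

```text
t: 14.85
eef_pos: [493.9, 273.9, 107.5]
tcp_rot: [3.095, -0.03, -0.194]
ft_force: [0.6, -1.2, 0.1]
opening: 0.442
```

Call:
send_rows(plan="0 0 0 0 0; 0 0 0 0 0; 0 0 0 0 0; 0 0 0 0 0")

```text
t: 15.25
eef_pos: [493.9, 273.9, 107.4]
tcp_rot: [3.095, -0.03, -0.194]
ft_force: [-1.2, -1.0, 2.7]
opening: 0.442
```

```bash
python3 go.py 493.9 273.9 117.4; python3 -c "
from cell import env;print(env.state()['moment'])"
```

```text
t 15.25 pos [493.9 273.9 107.4] rot [ 3.095 -0.03  -0.194] j [ 0.42  0.54  1.81 -0.08  0.79  2.24] F [-1.2 -1.   2.7] open 0.442
[493.9 273.9 117.4] delta tool [  0.3   0.5 -10. ] n 0.2
[-0.10476214  0.16170083 -0.02457743]
```

Call:
send_rows(plan="0 0.1 -1 0 0; 0 0.1 -1 0 0; 0 0.1 -1 0 0")

```text
t: 15.55
eef_pos: [493.6, 273.9, 109.9]
tcp_rot: [3.095, -0.03, -0.194]
ft_force: [-0.8, -0.6, -1.6]
opening: 0.44
```

Call:
send_rows(plan="0.1 0.1 -2 0 0; 0.1 0.1 -2 0 0; 0.1 0.1 -2 0 0")

```text
t: 15.85
eef_pos: [493.6, 273.8, 116.0]
tcp_rot: [3.095, -0.029, -0.194]
ft_force: [0.3, 0.9, -1.5]
opening: 0.446
```

Call:
send_rows(plan="0.1 0.2 -4 0 0; 0.1 0.2 -4 0 0; 0.1 0.2 -4 0 0; 0.1 0.2 -4 0 0")

```text
t: 16.25
eef_pos: [493.5, 273.8, 133.5]
tcp_rot: [3.095, -0.029, -0.194]
ft_force: [0.0, -0.6, -1.8]
opening: 0.44
```

```bash
python3 go.py 493.8 274 180; python3 - <<'E'
from cell import env, eyes
import cv2
p=eyes.read_camera("side"); cv2.imwrite(f"pics/side6.png",cv2.resize(p["image"][130:240,220:340,::-1],None,fx=5,fy=5,interpolation=cv2.INTER_CUBIC))
E
```

```text
t 16.25 pos [493.5 273.8 133.5] rot [ 3.095 -0.029 -0.194] j [ 0.42  0.51  1.79 -0.07  0.85  2.23] F [ 0.  -0.6 -1.8] open 0.44
[493.8 274.  180. ] delta tool [  1.6   1.9 -46.4] n 0.9
```

View pics/side6.png

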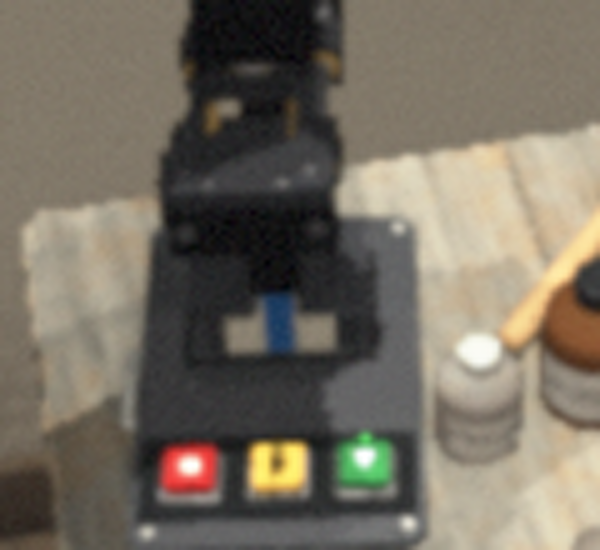

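Call:
send_rows(plan="0.2 0.2 -6 0 0; 0.2 0.2 -6 0 0; 0.2 0.3 -6 0 0; 0.2 0.3 -6 0 0; 0.2 0.3 -6 0 0; 0.2 0.3 -6 0 0")

```text
t: 16.9
eef_pos: [493.7, 273.9, 173.2]
tcp_rot: [3.095, -0.03, -0.194]
ft_force: [-0.1, 0.1, -1.3]
opening: 0.442
```

```bash
python3 go.py 493.8 274 226
```

```text
t 16.9 pos [493.7 273.9 173.2] rot [ 3.095 -0.03  -0.194] j [ 0.42  0.46  1.75 -0.07  0.94  2.22] F [-0.1  0.1 -1.3] open 0.442
[493.8 274.  226. ] delta tool [  1.6   2.3 -52.8] n 1.1
```

Call:
send_rows(plan="0.2 0.3 -7 0 0; 0.2 0.3 -8 0 0; 0.2 0.3 -8 0 0; 0.2 0.3 -8 0 0; 0.2 0.3 -8 0 0; 0.2 0.3 -8 0 0; 0.2 0.3 -5 0 0; 0 0 0 0 0")

```text
t: 17.7
eef_pos: [493.8, 274.4, 231.3]
tcp_rot: [3.096, -0.031, -0.194]
ft_force: [-0.2, -0.7, -1.8]
opening: 0.444
```

Call:
send_rows(plan="0 0 -3 0 0; 0 0 0 0 0; 0 0 0 0 0; 0 0 0 0 0; 0 0 0 0 0; 0 0 0 0 0")

```text
t: 18.3
eef_pos: [493.4, 274.3, 233.4]
tcp_rot: [3.095, -0.029, -0.194]
ft_force: [1.1, -0.1, -1.0]
opening: 0.443
```

```bash
python3 go.py; python3 - <<'E'
from cell import env, eyes
import cv2
for n in("side","top"):
    p=eyes.read_camera(n); cv2.imwrite(f"pics/{n}7.png",p["image"][:,:,::-1]);cv2.imwrite(f"pics/{n}7z.png",cv2.resize(p["image"][100:280,210:420,::-1],None,fx=3.3,fy=3.3,interpolation=cv2.INTER_CUBIC))
E
python3 go.py
```

```text
t 18.3 pos [493.4 274.3 233.4] rot [ 3.095 -0.029 -0.194] j [ 0.42  0.39  1.68 -0.06  1.07  2.21] F [ 1.1 -0.1 -1. ] open 0.443
t 18.4 pos [493.4 274.3 233.4] rot [ 3.095 -0.029 -0.194] j [ 0.42  0.39  1.68 -0.06  1.07  2.21] F [ 0.6 -0.7 -1.6] open 0.441
```

View pics/side7z.png

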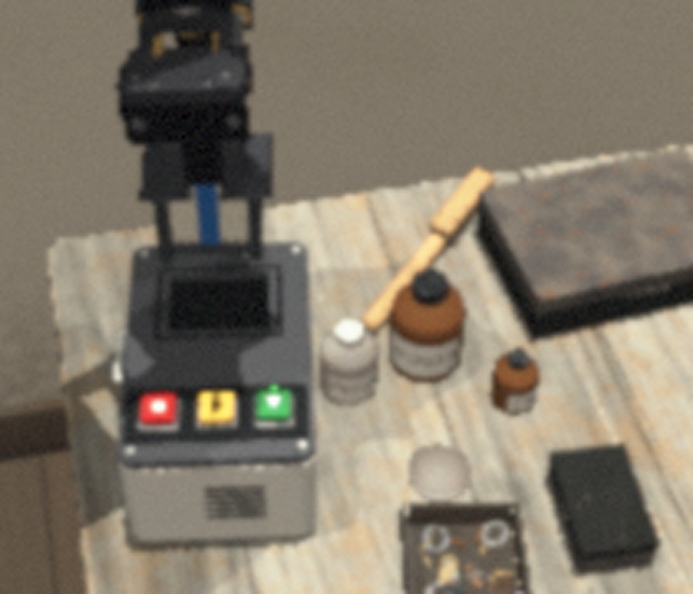

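View pics/top7.png

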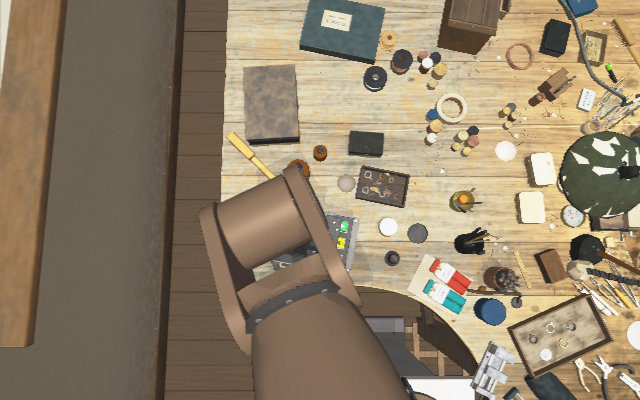

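```bash
python3 -c "
from cell import job_done,env
print(job_done()); print(env.state()['eef_pos'],env.state()['opening'])"
```

```text
the job is handed in; nothing more can be done
None
the job is handed in; nothing more can be done
```

The job is handed in: the red key was pressed and came back up, then the yellow key. The cassette was then pinched by its catches and lifted straight out, and the arm was still holding it at hand-in, about 18.4 s in.

- **Keys:** both keys bottomed at about 105.5 mm, where full travel should end. The push peaked at about 37 N on red and 28 N on yellow. That was on the fingertips and is fairly close to the 40 N limit set for the arm and gripper body. The side pictures afterwards show all three keys up, and green was not touched.
- **Cassette:** the fingers closed to 42 mm, which is flush with the head, so both catches are pinched. The lift was 126 mm with no snag (force under 3 N), and the arm carries about 1.5 N. I work out the underside at about 66 mm above the deck and 55 mm above the key tops.
- **Surroundings:** the pot, eyeglass and tin look unmoved in the last pictures. So does the visible part of the brush; the arm hid some of it.
- **Tilt not removed:** the tool picked up a lean of about 3° (2.7° roll, 1.7° pitch), mostly on the first fast move, and I could not take it out. The cassette may therefore hang about 3° off upright; I did not measure this in the pictures.
- **Unexplained:** during that same first move the fingers stalled while closing. I could not tell whether they brushed something outside the camera view, though forces read small and nothing visible had changed.

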